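# Close a filled shipping carton and hold its seam for taping

## Task

Close the top of the tall shipping carton for taping by pushing with the fingertips: first fold the short flap that still stands open on the far side flat into the opening, then fold the two long flaps down over it. The long flaps spring back up when let go, so finish with the fingertips resting on the carton's top, holding both long flaps pressed flat at once, and stay like that. Press gently, do not lift, tip or shove the carton, and leave the other things on the table where they are.

Things in the scene. Friction and masses are not known exactly. Their poses are not given: they have to be found in the camera images.
- carton: tall brown and yellow carton with sachets inside, about 0.95 kg, loose; mm: 180 along its x, 230 along its y, walls to z = 230. Origin: centre of underside, z up. y points away from the robot (up to 0.4 rad either way), x to the robot's right. The short flap on the near (-y) wall is already shut and fixed (top at z = 233); the far short flap and both long flaps are open.
- carton_flap_left (a joint): far short flap, 168 wide, 84 deep, 3 thick; hinge line at carton y = 115, z = 230.5, along carton x. Shut it lies at z 230 to 233 from carton y = 111 to 27. Value in rad: 0 = shut flat, 1.57 = upright, more = leaning outward, away from the robot; starts 1.5 to 2.3. Stays where it is left; 1 to 3 N fold it.
- carton_flap_front (a joint): robot's left long flap, 226 wide, 86 deep, 3 thick; hinge line at carton x = -90, z = 231, along carton y. Shut it lies at z 236 to 239 from carton x = -88 to -2. Value in rad: 0 = shut flat, 1.57 = upright, more = leaning outward; starts 1.5 to 1.95. Springy crease: stays where it starts, but pushed down and let go it rises slowly to about 0.6 rad. 1 to 3 N fold it.
- carton_flap_back (a joint): robot's right long flap, 226 wide, 86 deep, 3 thick; hinge line at carton x = 90, z = 231, along carton y. Shut it lies at z 236 to 239 from carton x = 88 to 2. Value in rad: 0 = shut flat, 1.57 = upright, more = leaning outward; starts 1.5 to 1.95. Springy crease: stays where it starts, but pushed down and let go it rises slowly to about 0.6 rad. 1 to 3 N fold it.
- edge_far (a point): middle of the free edge of the far short flap, moves with it. It must go in before the long flaps come down over it.
- edge_left (a point): middle of the free edge of the left long flap, moves with it. Well under 1 N near the free edge keeps a long flap shut.
- edge_right (a point): middle of the free edge of the right long flap, moves with it; shut, the two long edges lie 4 mm apart along the carton's middle (a seam along carton y)
- mug: red spotted mug, 82x112x94, at the right end of the table; origin under its middle (bystander, loose; mm)
- tape_roll: roll of grey tape lying flat, 107 across, 48 high, behind on the left; origin under its middle (bystander, loose; mm)
- sachet: orange sachet, 74x131x27, at the left end of the table; origin under its middle (bystander, loose; mm)
- marker: black-capped white marker, 135 long, left of the carton; origin under its middle (bystander, loose; mm)

How it is judged:
On the way:
1. the far short flap is folded flat while both long flaps are still up (value of joint carton_flap_left below 0.15 rad and value of joint each of carton_flap_front, carton_flap_back above 0.9 rad), for 0.2 s.
At the end, for the whole second after the job is handed in: The far short flap is within 0.15 rad and both long flaps are within 0.12 rad (10 mm at the edge) of flat, the fingers are pressing on the carton's top with more than 0.5 N and keep doing so, and the carton stands upright, at rest, within 60 mm of where it started (value of joint carton_flap_left below 0.15 rad and value of joint each of carton_flap_front, carton_flap_back below 0.12 rad and contact force between the fingers and carton above 0.5 N and angle between carton's own z axis and vertical below 0.05 rad and distance of carton from where it was at the start of the episode below 0.06 m and linear speed of carton below 0.02 m/s); the arm keeps its last pose, push and grip.
It fails at once if a long flap is folded down while the short flap still stands open (value of joint carton_flap_left above 0.5 rad and value of joint any of carton_flap_front, carton_flap_back below 0.6 rad).
It fails at once if the carton is shoved away (60 mm), tipped or lifted (20 mm) (distance of carton from where it was at the start of the episode above 0.06 m or angle between carton's own z axis and vertical above 0.2 rad or height (world z) of carton above 0.02 m).
It fails at once if the carton's top is crushed (more than 60 N from the robot) (contact force between any of the fingers, the arm and carton above 60 N).
It fails at once if another thing on the table is moved by more than 40 mm (distance of any of mug, tape_roll, sachet, marker from where it was at the start of the episode above 0.04 m).
It also fails if it takes over 58 s, if anything falls off the work surface, if the arm or the gripper's body presses on something with over 40 N, if the wrist force passes 120 N, or if a joint passes its speed limit or range.

## Robot

A 7-joint arm with a two-finger parallel gripper is mounted at the origin on the work surface; the furniture and walls round the work are solid. World frame = base frame: x ahead of the robot, y to its left, z up, the work surface at z = 0. Lengths are in m, angles in rad, forces in N, time in s.
With the tool pointing down it reaches from about 0.425 to 0.875 m from the base axis. Payload 8.4 kg.
Tool frame: the origin (TCP) lies where the fingers leave the gripper's body, on its centre line; the fingertips stand 70 mm ahead of it and the grasp point (between the pads) lies r.grip_point_offset ahead of it (r.grip_point_offset is the distance from the TCP to the grasp point, in m); z points along the fingers, y is the line along which they close (so a half turn about z gives the same grasp; the last joint's range is limited). The gripper opens to 87 mm and grips with 3 to 60 N. Pads are 19 mm wide; open, the fingers measure 117 mm over their backs; the gripper's body (75 mm by 190 mm) begins 51 mm behind the grasp point.
Start: joints at [-1.308, 0.333, 0.04, 1.465, -0.013, 1.343, -0.059], TCP at [0.23, 0.608, 0.292] pointing down, gripper open.
Joint ranges: [-2.58, 2.58], [-0.38, 2.09], [-1.3, 1.39], [0.25, 2.4], [-1.5, 4.64], [0.08, 2.09], [-2.65, 2.65]. Speed limits (rad/s): [2.22, 2.22, 2.79, 2.79, 3.14, 3.14, 3.14].

## Interface

Orientations are given as [roll, pitch, yaw] about the fixed x, y, z axes, in that order (R = Rz(yaw) Ry(pitch) Rx(roll)).
In Python, from plant import r, read_camera gives the robot as it stands. Calls block until the motion is done:
- r.move_to(position, orientation): joint-space move of the TCP to a pose.
- r.move_l(position, attitude=None, vel=0.15, contact_N=None): straight line of the TCP; attitude=None keeps the orientation; vel is the mean speed in m/s. With contact_N (N) it stops when the force on the tool has changed by that much, and returns True; else False.
- r.goto_joints(angles): joint-space move.
- r.gripper_open() and r.close_gripper(): open the fingers fully, or close them until they stop; the grip force is fixed at half the most.
- r.dwell(seconds).
- r.ik(position, orientation): joint angles nearest the present ones, or None.
- r.read_state(): the state.
- read_camera(name): name is "side" or "top"; returns a dict with "image" (384x512x3 uint8, red, green, blue), "camera_matrix" (3x3 intrinsics, pixels), "rvec" (rotation vector, rad) and "tvec" (3), from world to camera coordinates, as OpenCV has them. Camera axes: x right, y down, z forward; pixel columns grow to the right and rows downward; lengths in m; the calibration is good to about 2 mm. A picture is of the moment at which its call begins. There is no depth.
A pose or a line that the arm cannot do raises r.PlanningError and nothing moves.
- r.hand_in(): hands the job in; it is judged then, once.
The state is a dict: "clock": time; "qpos": joint angles; "joint_vel": joint speeds; "tau": joint torques, N m; "tcp_pos": TCP position; "tool_rot": TCP orientation; "contact_force": force on the tool from outside, world axes, zero at the start; "moment": the same for the moment, N m; "finger_gap": finger opening in m; "gripper_force": force on a finger pad.
Only numpy, scipy, OpenCV 4.12 (cv2) and the standard library are available. Lean on these libraries where they do the work, as an engineer would, in place of code of your own. Each camera call takes 0.05 s, during which the arm holds its last target. There are 200 camera calls.

## Working session

There is one attempt and no reset: what is moved stays moved. The work goes in short steps, each a Python script; the robot and the scene stay as the last script left them, time stands still between calls to the robot, and variables do not carry over. Pictures are saved under pics/ and viewed, at most 10 in all, crops included, and the job is handed in when it is done.

```bash
mkdir -p pics; ls
python3 - <<'E'
from plant import r, read_camera
import cv2, numpy as np
for n in ("top","side"):
    c=read_camera(n); cv2.imwrite(f"pics/{n}0.png",c["image"][:,:,::-1])
    R=cv2.Rodrigues(np.array(c["rvec"],float))[0]; print(n,c["camera_matrix"],-R.T@np.array(c["tvec"]).ravel(),R)
s=r.read_state(); print(s["tcp_pos"],s["tool_rot"],s["contact_force"],s["clock"],r.grip_point_offset)
E
```

```text
pics
top [[491.74468545   0.         254.06189091]
 [  0.         491.74468545 188.59253164]
 [  0.           0.           1.        ]] [-0.5885023   0.14770316  1.54426327] [[-0.1236546  -0.99231263  0.00501758]
 [-0.78972431  0.0953453  -0.60600725]
 [ 0.60087025 -0.07889809 -0.7954433 ]]
side [[395.4407602    0.         256.56736004]
 [  0.         395.4407602  192.89640115]
 [  0.           0.           1.        ]] [0.33650034 1.44937119 0.73519815] [[-0.99406538 -0.10544279  0.0267551 ]
 [-0.06281659  0.35558462 -0.93253078]
 [ 0.08881495 -0.92867723 -0.36009792]]
[0.22999462 0.60760043 0.29144266] [-3.14014351e+00  1.24584036e-04  2.77976109e+00] [-0.08348644  0.0256234   0.66370867] 0.1 0.051
```

View pics/top0.png

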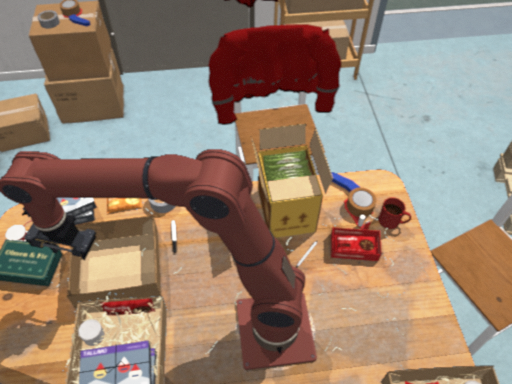

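View pics/side0.png

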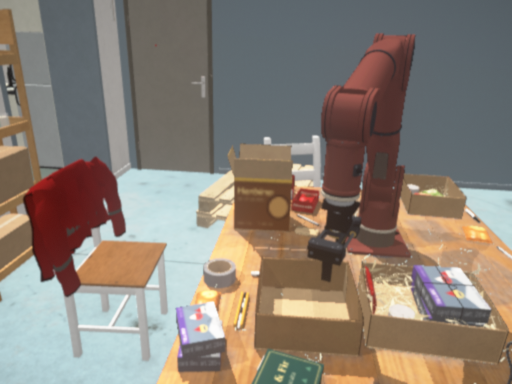

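The top view shows the carton at about x 235-330, y 105-238, and the arm's elbow is close to it. The near short flap is shut, the far one leans out at about (278,125), and the long flaps stand up on both sides. I'll zoom in.

Run:
```python
import cv2
a=cv2.imread("pics/top0.png")[100:245,225:345]; b=cv2.imread("pics/side0.png")[135:240,220:305]
a=cv2.resize(a,None,fx=4,fy=4,interpolation=cv2.INTER_CUBIC); b=cv2.resize(b,None,fx=3.7,fy=3.7,interpolation=cv2.INTER_CUBIC)
import numpy as np
c=np.zeros((580,800,3),np.uint8); c[:a.shape[0],:a.shape[1]]=a; c[:b.shape[0],484:484+b.shape[1]]=b[:, :316]
cv2.imwrite("pics/crop0.png",c)
```

```text
(no output)
```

View pics/crop0.png

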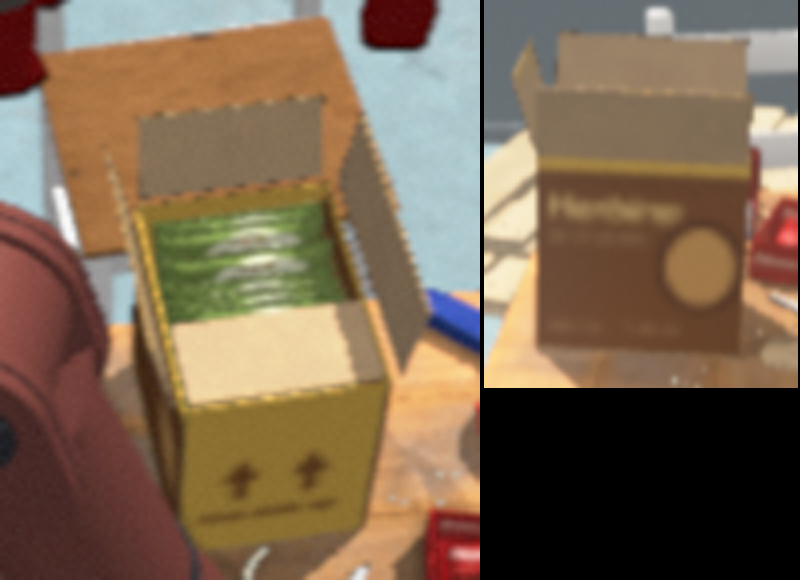

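The crop shows the carton clearly: near top corners at (271,202) and (321,194), far top corners at (259,152) and (306,146), the far flap leaning outward, and both long flaps slightly outward. I'll fit the pose and flap angles by least squares.

```bash
cat > fit.py <<'E'
import numpy as np, cv2
from scipy.optimize import least_squares
def proj(c,P): return cv2.projectPoints(np.array(P,float),np.array(c["rvec"],float),np.array(c["tvec"],float),c["camera_matrix"],None)[0].reshape(-1,2)
def toW(p,P):
    x,y,f=p[:3]; P=np.atleast_2d(P); return np.c_[x+P[:,0]*np.sin(f)+P[:,1]*np.cos(f), y-P[:,0]*np.cos(f)+P[:,1]*np.sin(f),P[:,2]]
def far(a,x): return [x,.115-.084*np.cos(a),.2305+.084*np.sin(a)]
def left(a,y): return [-.09+.086*np.cos(a),y,.231+.086*np.sin(a)]
def right(a,y): return [.09-.086*np.cos(a),y,.231+.086*np.sin(a)]
E
python3 - <<'E'
from plant import r, read_camera
from fit import *
t=read_camera("top"); s=read_camera("side")
T=np.array([[270.75,202],[321.5,194.5],[274.5,237.5],[315.5,231.25],[259.25,152.5],[306.5,145.75],[259.25,129.5],[305.75,123.75],[325.75,193],[315,128.75],[252,139.5]])
S=np.array([[234.6,228.2],[289.2,230.7],[233.2,159.3],[291.9,160.7]])
def pts(p):
    a=toW(p,[[-.09,-.115,.231],[.09,-.115,.231],[-.09,-.115,0],[.09,-.115,0],[-.09,.115,.23],[.09,.115,.23],far(p[3],-.084),far(p[3],.084),right(p[5],-.113),right(p[5],.113),left(p[4],.113)])
    b=toW(p,[[-.09,.115,0],[-.09,-.115,0],left(p[4],.113),left(p[4],-.113)]); return a,b
def res(p):
    a,b=pts(p); return np.r_[(proj(t,a)-T).ravel(),(proj(s,b)-S).ravel()]
o=least_squares(res,[.6,0,0,1.9,1.7,1.7],loss="soft_l1"); print(o.x.round(4)); print(res(o.x).reshape(-1,2).round(1))
p=o.x; np.save("p.npy",p); print(toW(p,[far(p[3],0),left(p[4],0),right(p[5],0)]).round(3))
# reach checks
f=p[2]
for off in (0,np.pi/2,-np.pi/2,np.pi):
  for P in ([0,0,.31],[0,.06,.35],[0,.18,.32],[0,.22,.3],[0,-.1,.35],[-.15,0,.3],[.15,0,.3]):
    w=toW(p,P)[0]; q=r.ik(w,[np.pi,0,f+off]); print(round(off,2),P,w.round(3),np.hypot(*w[:2]).round(3),None if q is None else np.round(q,2))
E
```

```text
[ 0.4578 -0.1143  0.0387  1.9517  1.9042  1.5786]
[[ -0.3   0.7]
 [  2.2   1.2]
 [ -6.    2. ]
 [  0.9   1.6]
 [ -0.5  -1.4]
 [  1.4  -0.6]
 [ -0.1  -0.3]
 [  0.6   0. ]
 [  1.2 -13.9]
 [ -4.4  -0.2]
 [ -1.   -3. ]
 [ -1.1   0.3]
 [ -0.5   0.8]
 [  0.4  -1.1]
 [  1.    0.2]]
[[ 0.604 -0.109  0.308]
 [ 0.453  0.004  0.312]
 [ 0.461 -0.205  0.317]]
0 [0, 0, 0.31] [ 0.458 -0.114  0.31 ] 0.472 [-0.87 -0.15  0.95  1.89  0.13  1.34 -1.49]
0 [0, 0.06, 0.35] [ 0.518 -0.112  0.35 ] 0.53 [-0.85  0.06  1.04  1.71 -0.05  1.41 -1.34]
0 [0, 0.18, 0.32] [ 0.638 -0.107  0.32 ] 0.647 [-0.59  0.44  0.96  1.47 -0.36  1.42 -1.16]
0 [0, 0.22, 0.3] [ 0.678 -0.106  0.3  ] 0.686 [-0.54  0.55  0.95  1.39 -0.44  1.43 -1.13]
0 [0, -0.1, 0.35] [ 0.358 -0.118  0.35 ] 0.377 [-0.08 -0.29  0.23  1.97  0.06  1.45 -1.41]
0 [-0.15, 0, 0.3] [0.452 0.036 0.3  ] 0.453 [-0.85 -0.13  0.62  1.93  0.08  1.32 -1.78]
0 [0.15, 0, 0.3] [ 0.464 -0.264  0.3  ] 0.534 [-0.49  0.11  1.01  1.77 -0.1   1.31 -0.99]
1.57 [0, 0, 0.31] [ 0.458 -0.114  0.31 ] 0.472 [-0.89 -0.16  0.96  1.89  0.13  1.34  0.08]
1.57 [0, 0.06, 0.35] [ 0.518 -0.
[... 1013 characters left out ...]
] 0.534 [-0.66  0.16  1.23  1.78 -0.16  1.31 -2.5 ]
3.14 [0, 0, 0.31] [ 0.458 -0.114  0.31 ] 0.472 [-0.91 -0.16  0.98  1.89  0.14  1.34  1.64]
3.14 [0, 0.06, 0.35] [ 0.518 -0.112  0.35 ] 0.53 [-0.8   0.06  0.98  1.7  -0.05  1.41  1.8 ]
3.14 [0, 0.18, 0.32] [ 0.638 -0.107  0.32 ] 0.647 [-0.57  0.43  0.93  1.47 -0.34  1.42  1.97]
3.14 [0, 0.22, 0.3] [ 0.678 -0.106  0.3  ] 0.686 [-0.51  0.52  0.89  1.39 -0.41  1.42  1.99]
3.14 [0, -0.1, 0.35] [ 0.358 -0.118  0.35 ] 0.377 [-0.32 -0.33  0.41  1.98  0.13  1.46  1.66]
3.14 [-0.15, 0, 0.3] [0.452 0.036 0.3  ] 0.453 [-0.83 -0.13  0.6   1.93  0.07  1.32  1.37]
3.14 [0.15, 0, 0.3] [ 0.464 -0.264  0.3  ] 0.534 [ 0.75  0.11 -0.34  1.72  0.04  1.31  2.01]
```

```bash
cat >> fit.py <<'E'
def pose(p,P,off): return toW(p,P)[0]+[0,0,.07],[np.pi,0,p[2]+off]
H=np.pi/2
E
python3 - <<'E'
from plant import r, read_camera
from fit import *
t=read_camera("top"); s=read_camera("side")
T=np.array([[270.75,202],[321.5,194.5],[315.5,231.25],[259.25,152.5],[306.5,145.75],[259.25,129.5],[305.75,123.75],[331.75,177.5],[315,128.75],[252,139.5]])
S=np.array([[234.6,228.2],[289.2,230.7],[233.2,159.3],[291.9,160.7]])
def res(p):
    a=toW(p,[[-.09,-.115,.231],[.09,-.115,.231],[.09,-.115,0],[-.09,.115,.23],[.09,.115,.23],far(p[3],-.084),far(p[3],.084),right(p[5],-.113),right(p[5],.113),left(p[4],.113)])
    b=toW(p,[[-.09,.115,0],[-.09,-.115,0],left(p[4],.113),left(p[4],-.113)])
    return np.r_[(proj(t,a)-T).ravel(),(proj(s,b)-S).ravel()]
o=least_squares(res,[.6,0,0,1.9,1.7,1.7],loss="soft_l1"); p=o.x; np.save("p.npy",p); print(p.round(4)); print(res(p).reshape(-1,2).round(1).tolist())
# lift and swing
st=r.read_state(); r.move_l(np.array(st["tcp_pos"])+[0,0,.2]); q=np.array(r.read_state()["qpos"]); print(q.round(2))
az=lambda w:np.arctan2(w[1],w[0])
w,o_=pose(p,[0,.19,.42],H); q[0]+= az(r.read_state()["tcp_pos"])-az(w); r.goto_joints(q)
print(r.read_state()["tcp_pos"],r.read_state()["tool_rot"])
r.close_gripper(); r.move_to(w,o_); s2=r.read_state(); print(s2["qpos"],s2["tcp_pos"],s2["clock"])
cv2.imwrite("pics/t1.png",cv2.resize(read_camera("top")["image"][80:250,190:390,::-1],None,fx=3.5,fy=3.5))
for P in ([0,.06,.233],[-.2,0,.3],[-.02,0,.24],[.2,0,.3],[.02,0,.24]):
    w,o_=pose(p,P,H); print(P,None if (k:=r.ik(w,o_)) is None else np.round(k,2))
for y in (0,-.03,.03):
    w,o_=pose(p,[0,y,.236],0); print(y,None if (k:=r.ik(w,o_)) is None else np.round(k,2))
E
```

```text
[ 0.459  -0.1137  0.0474  1.9155  1.8944  1.7789]
[[-0.2, 0.5], [2.2, 0.7], [0.8, 1.1], [-1.0, -1.5], [0.9, -0.9], [-0.5, 0.0], [0.1, 0.1], [0.3, 0.8], [-0.3, -0.7], [-1.2, -3.1], [-1.2, 0.5], [-0.5, 0.7], [0.4, -1.1], [1.0, 0.0]]
[-1.32  0.32  0.06  1.08 -0.02  1.74 -0.06]
[ 0.64168908 -0.10234011  0.4910934 ] [-3.14022964e+00 -3.33154860e-04  1.41266698e+00]
[ 0.07215891  0.33707681  0.03020028  1.06472415 -0.01029316  1.74041223
  0.14190309] [ 0.64877673 -0.1047208   0.48971673] 6.5083
[0, 0.06, 0.233] [ 0.11  0.09  0.02  1.74 -0.    1.32  0.18]
[-0.2, 0, 0.3] [-0.14 -0.08 -0.13  1.78 -0.01  1.45 -0.23]
[-0.02, 0, 0.24] [ 0.1  -0.05  0.01  1.86  0.    1.33  0.15]
[0.2, 0, 0.3] [ 0.38  0.13  0.14  1.56 -0.02  1.45  0.57]
[0.02, 0, 0.24] [ 0.15 -0.03  0.04  1.84  0.    1.33  0.24]
0 [ 0.   -0.04  0.14  1.86  0.01  1.32 -1.38]
-0.03 [ 0.02 -0.1   0.13  1.92  0.01  1.32 -1.37]
0.03 [-0.01  0.02  0.15  1.8  -0.    1.32 -1.38]
```

View pics/t1.png

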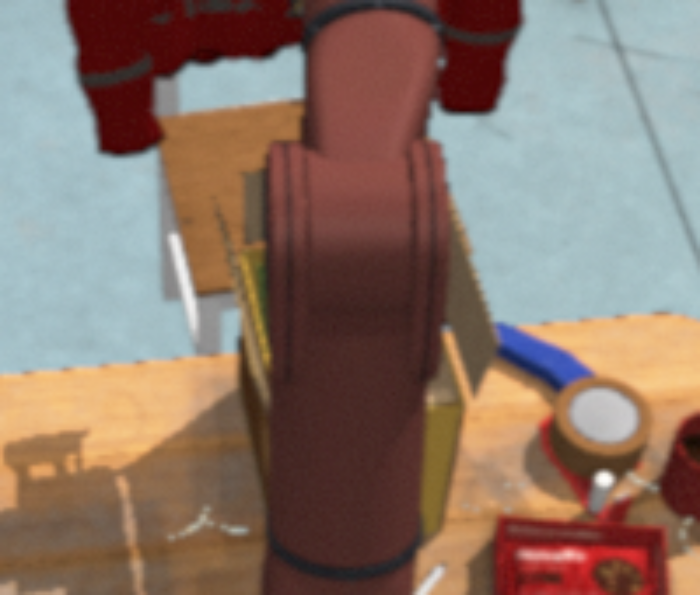

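The picture shows the arm centred over the carton (340,260), with both long flaps up and clear on either side. Next I fold the far short flap.

Run:
```python
from plant import r, read_camera
from fit import *
p=np.load("p.npy")
def go(P,vel=.12,**k):
    w,o=pose(p,P,H); c=r.move_l(w,o,vel=vel,**k); s=r.read_state(); print(np.round(P,3),c,np.round(s["contact_force"],1),np.round(s["tcp_pos"][2]-.07,4),round(s["clock"],1)); return c
go([0,.19,.40]); 
if not go([0,.19,.285],contact_N=4):
    rho=.062
    for a in (1.9,1.6,1.3,1.0,.75,.5,.3,.15):
        h=.018*np.sin(a); go([0,.115-rho*np.cos(a)+h*np.sin(a),.2305+rho*np.sin(a)+h*np.cos(a)+.003],vel=.08)
    go([0,.05,.222],vel=.03,contact_N=5)
r.dwell(.3)
cv2.imwrite("pics/s2.png",cv2.resize(read_camera("side")["image"][120:250,190:350,::-1],None,fx=4,fy=4))
```

```text
[0.   0.19 0.4 ] False [ 0.1  0.6 -0.2] 0.3997 6.9
[0.    0.19  0.285] False [-0.1 -0.8 -0.7] 0.2861 8.0
[0.    0.151 0.287] False [ 0.1  0.1 -0.9] 0.2869 8.6
[0.    0.135 0.295] False [-0.2  0.6 -0.3] 0.2956 9.0
[0.    0.115 0.298] False [-0.4 -0.4 -0.2] 0.2982 9.4
[0.    0.094 0.294] False [ 0.2  0.1 -0.1] 0.2939 9.8
[0.    0.078 0.285] False [-0.1  0.2 -0.7] 0.2847 10.2
[0.    0.065 0.271] False [ 0.3 -0.3 -0.3] 0.2709 10.6
[0.    0.057 0.257] False [-0.1  0.8 -0.8] 0.2567 10.9
[0.    0.054 0.245] False [0.7 0.3 0.1] 0.245 11.2
[0.    0.05  0.222] True [-1.3  0.4  5.7] 0.2332 11.8
```

View pics/s2.png

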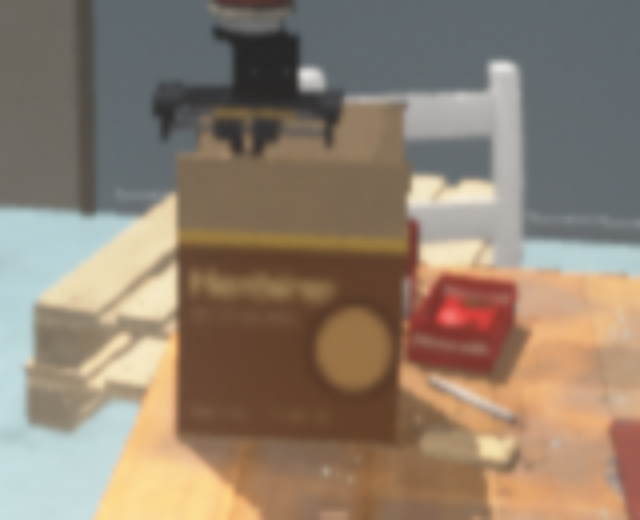

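The flap is flat: contact came at z=0.2332, and in the picture it no longer sticks out past the left wall. The carton has not moved. Next are the left and then the right long flap.

Run:
```python
from plant import r, read_camera
from fit import *
p=np.load("p.npy"); y=.02
def go(P,vel=.15,off=H,**k):
    w,o=pose(p,P,off); c=r.move_l(w,o,vel=vel,**k); s=r.read_state(); print(np.round(P,3),c,np.round(s["contact_force"],1),np.round(s["tcp_pos"][2]-.07,4),round(s["clock"],1)); return c
go([0,.05,.36]); 
for sg in (-1,1):
    go([sg*.175,y,.36],vel=.2)
    if go([sg*.175,y,.285],contact_N=4): print("HIT"); break
    rho=.066
    for a in (1.9,1.6,1.3,1.0,.75,.5,.3):
        h=.013*np.sin(a); x=.09-rho*np.cos(a)+h*np.sin(a); go([sg*x,y,.231+rho*np.sin(a)+h*np.cos(a)+.003],vel=.1)
    go([sg*.03,y,.36])
cv2.imwrite("pics/s3.png",cv2.resize(read_camera("side")["image"][120:250,190:350,::-1],None,fx=4,fy=4))
```

```text
[0.   0.05 0.36] False [ 0.3 -0.2  0.6] 0.3588 13.1
[-0.175  0.02   0.36 ] False [ 0.3 -1.   0. ] 0.3598 14.2
[-0.175  0.02   0.285] False [-0.9 -0.5  0.4] 0.2858 14.8
[-0.123  0.02   0.292] False [ 0.6 -0.8  0.5] 0.2926 15.5
[-0.105  0.02   0.3  ] False [-0.7  0.4 -0.5] 0.2997 15.8
[-0.084  0.02   0.301] False [ 0.4  0.2 -0.3] 0.3008 16.2
[-0.064  0.02   0.295] False [-0.4  0.1 -0.6] 0.2953 16.5
[-0.048  0.02   0.285] False [-0.4 -0.6  0.5] 0.2851 16.9
[-0.035  0.02   0.271] False [-0.2  0.2 -0.4] 0.2704 17.2
[-0.028  0.02   0.257] False [-0.3  0.6  0.6] 0.2568 17.5
[-0.03  0.02  0.36] False [-0.5  0.7 -0.4] 0.3591 18.4
[0.175 0.02  0.36 ] False [-0.1 -0.   0.6] 0.36 19.5
[0.175 0.02  0.285] False [-0.2  1.2  0.7] 0.2859 20.2
[0.123 0.02  0.292] False [-0.3  0.2 -0.8] 0.2927 20.9
[0.105 0.02  0.3  ] False [ 0.6 -0.1  0. ] 0.2998 21.2
[0.084 0.02  0.301] False [-0.6 -0.3  0.1] 0.3009 21.6
[0.064 0.02  0.295] False [-1.   0.6 -0.1] 0.2954 21.9
[0.048 0.02  0.285] False [-0.1 -0.8  0.6] 0.2852 22.3
[0.035 0.02  0.271] False [-0.1  0.   0.3] 0.2707 22.6
[0.028 0.02  0.257] False [-0.6 -1.2 -0.4] 0.2569 22.9
[0.03 0.02 0.36] False [ 0.  -0.8  0. ] 0.3591 23.7
```

View pics/s3.png

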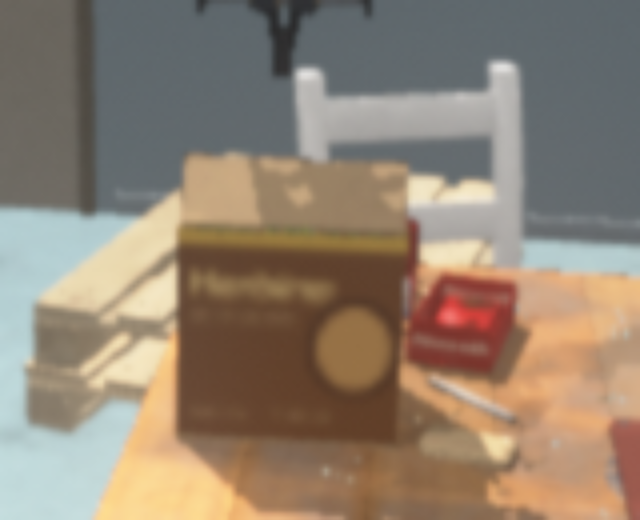

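The left flap lies at about 0.6 rad (edge at rows 155-165), and the right one is down behind it. The carton stands as before at (180-405, 240-435). I'll open the fingers, turn the hand across the seam, and press both flaps.

Run:
```python
from plant import r, read_camera
from fit import *
p=np.load("p.npy"); y=.0
def go(P,vel=.12,off=0,**k):
    w,o=pose(p,P,off); c=r.move_l(w,o,vel=vel,**k); s=r.read_state(); print(np.round(P,3),c,np.round(s["contact_force"],1),np.round(s["moment"],2),np.round(s["tcp_pos"][2]-.07,4),round(s["clock"],1)); return c
r.gripper_open(); w,o=pose(p,[0,y,.37],0); r.move_to(w,o); print(r.read_state()["finger_gap"],r.read_state()["qpos"].round(2))
go([0,y,.30]); go([0,y,.25],vel=.06,contact_N=8)
go([0,y,.225],vel=.02,contact_N=5)
r.dwell(.5); s=r.read_state(); print(s["contact_force"],s["moment"],s["tcp_pos"][2]-.07,s["clock"])
a=cv2.resize(read_camera("side")["image"][120:250,190:350,::-1],None,fx=3,fy=3); b=cv2.resize(read_camera("top")["image"][110:240,230:340,::-1],None,fx=2.9,fy=3)
cv2.imwrite("pics/s4.png",np.hstack([a,b]))
```

```text
0.08697098505732107 [ 0.13 -0.07  0.02  1.62  0.    1.59 -1.37]
[0.  0.  0.3] False [0.9 0.3 0.1] [-0.07  0.12 -0.  ] 0.3007 27.5
[0.   0.   0.25] False [0.3 0.1 0.3] [-0.03  0.21  0.02] 0.2496 28.5
[0.    0.    0.225] True [ 1.5 -0.4  1.1] [-0.04  0.05  0.03] 0.2432 29.0
[-0.19037481  0.65145374  1.62369024] [-0.01244888  0.12419721 -0.00037771] 0.2435191472145648 29.5333
```

View pics/s4.png

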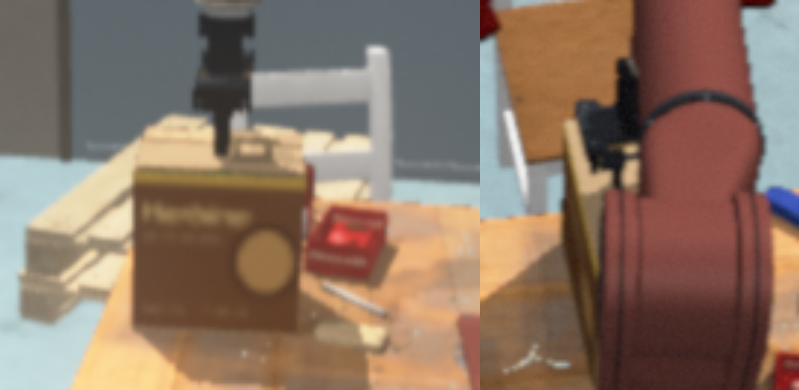

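The fingertip is on the left flap at about (222,150), but it stopped 4 mm high, at z=0.2435. I'll press the rest of the way.

Run:
```python
from plant import r, read_camera
from fit import *
p=np.load("p.npy")
w,o=pose(p,[0,0,.228],0); print(r.move_l(w,o,vel=.015,contact_N=7))
for i in range(5):
    r.dwell(.4); s=r.read_state(); print(s["contact_force"].round(2),s["moment"].round(2),round(s["tcp_pos"][2]-.07,4),round(s["clock"],1))
a=cv2.resize(read_camera("side")["image"][150:220,225:305,::-1],None,fx=7,fy=7)
cv2.imwrite("pics/s5.png",a)
```

```text
True
[-0.32 -0.31  5.23] [-0.    0.36 -0.  ] 0.2389 30.6
[-1.72  0.96  5.48] [-0.03  0.43  0.02] 0.239 31.0
[-1.61  0.73  5.22] [-0.03  0.4  -0.01] 0.2389 31.4
[-1.39  1.2   5.25] [-0.03  0.43  0.04] 0.2389 31.8
[-0.63 -0.17  5.93] [-0.01  0.45  0.06] 0.2389 32.2
```

View pics/s5.png

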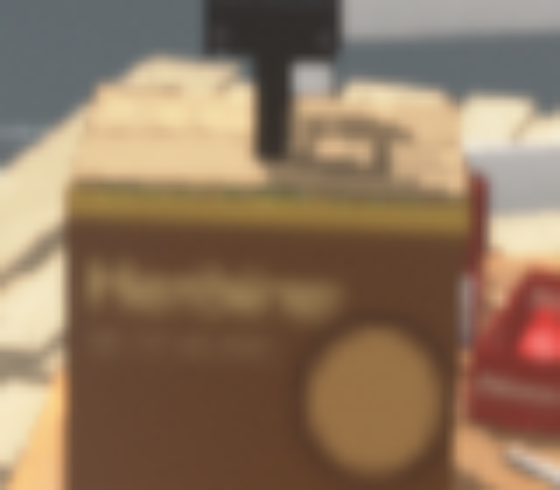

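The fingertips rest at z=0.2389, which is the height of the flat flaps. They carry a steady 5 N or so, and the sideways moment near zero means both flaps share it. The top looks flat and the carton is upright in place, so I'll hand in.

```bash
python3 -c "
from plant import r
print(r.hand_in())"
```

```text
the job is handed in; nothing more can be done
None
```

I folded the far short flap in first, then both long flaps over it, and handed the job in with the open fingertips holding both long flaps flat at about 5 N. No verdict came back from the hand-in.

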